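Clear and work the pedal of the bench scrap bin

TASK

A small flat brown carton has slid part-way under the pedal of the steel step bin, so the pedal cannot go down: push the carton along the bench until it is well clear of the pedal, without lifting it. Then press the pedal right down with your fingertips so that the lid opens fully, hold it open for three seconds while I throw my scrap in, and ease the pedal up slowly, taking two seconds or more and following it until the lid is shut, so that the lid never slams. Leave everything else on the bench where it stands.

Things in the scene. Friction and masses are not known exactly. Their poses are not given: they have to be found in the camera images.
- bin: round bench-top step bin, brushed steel on a black base, fixed to the bench: 170 mm diameter (base 176 mm), rim 213 mm above the bench, top of the closed domed lid 239 mm. Origin on the bench at the centre of the bin; its -x axis points to the pedal side, +x to the lid hinge behind, y sideways, z up. The pedal reaches out to x = -167 mm in this frame; the open lid stands up behind the bin, no higher than 430 mm above the bench
- pedal_top (a point): centre of the top face of the pedal's tread, on the bin's own x-z plane 146 mm out from its centre. The tread is a level steel plate with a ribbed black rubber face, 42 mm deep (along the bin's x) by 70 mm wide (along the bin's y) and 8 mm thick, its top 50 mm and its underside 42 mm above the bench when up. A steel lever 16 mm wide runs from it into the base. This point moves with the pedal, about 30 mm down when the pedal is right down
- bin_pedal (a joint): angle of the pedal lever, rad: 0 up (lid shut), 0.214 at its bottom stop. It pivots on a level axis along the bin's y, 3 mm on the pedal side of the bin's centre and 46 mm above the bench, so the middle of the tread has an arm of 143 mm. There is no catch: the lid's weight (and nothing else) brings it back up; pressing it takes some 8 to 13 N at the tread to start with, falling to 3 to 5 N as the lid comes up. With the carton under it, it stops at about 0.05
- bin_lid (a joint): angle of the lid, rad: 0 shut, about 1.2 with the pedal right down. Linked rigidly to the pedal by a push rod: lid angle = 5.7 x pedal angle. If the pedal is let go the lid drops and slams within a quarter of a second
- lid_front (a point): front edge of the lid, above the pedal, 199 mm from the lid's hinge, 219 mm above the bench when shut; moves with the lid
- carton: the small flat closed brown cardboard carton of screws that lies part-way under the pedal, 95 mm long (its x) by 60 mm wide (its y) by 34 mm high, about 0.2 kg, loose. Origin at the centre of its underside, +x roughly towards the bin. At the start its inner end lies some 25 mm under the tread and the rest sticks out in front; it may be a little askew
- jar: bystander: small clear jar with a white cap, 50 mm diameter, 62 mm high, about 150 mm to one side (the bin's +y) of the pedal. Origin at the centre of its underside
- motor: bystander: dark steel motor standing on its end, 58 mm diameter, 60 mm high with its shaft, in front of the carton. Origin at the centre of its underside
- tape_roll: bystander: roll of packing tape lying flat, 104 mm diameter, 48 mm high, beside the bin on its -y side. Origin at the centre of its underside
- white_box: bystander: white component box standing 105 mm high, 55 x 75 mm, beside the bin on its +y side. Origin at the centre of its underside
- parts_bin_a: bystander: open-fronted blue parts bin with metal parts in it, 160 x 100 mm, 80 mm high. Origin at the centre of its underside
- parts_bin_b: bystander: open-fronted blue parts bin with paper packets and a circuit board in it, 160 x 100 mm, 80 mm high. Origin at the centre of its underside
- screwdriver: bystander: black-handled screwdriver lying on the bench. Origin under its middle
Mind the look-alikes: they are no part of the job. Of the things shaped like the carton, the brown one is meant.

How it is judged:
On the way, in this order (a step that is already met when the one before it is completed fails the run):
1. the carton has been pushed well clear of the pedal, the lid still shut ((y of carton in the frame of bin below -0.072 m or y of carton in the frame of bin above 0.072 m or x of carton in the frame of bin below -0.225 m) and value of joint bin_lid below 0.4 rad), for 0.1 s.
2. the lid is fully open, held for 2.5 s by the hand on the pedal (value of joint bin_lid above 1.05 rad and distance between the grasp point and pedal_top below 0.1 m), for 2.5 s.
3. the lid has been let down and is shut (value of joint bin_lid below 0.04 rad), for 0.2 s.
At the end, for the whole second after the job is handed in: the lid is shut (within 0.04 rad), and the carton lies flat and still on the bench, clear of the pedal: its centre more than 72 mm to either side of the pedal's centre line or more than 225 mm out from the bin's centre (value of joint bin_lid below 0.04 rad and (y of carton in the frame of bin below -0.072 m or y of carton in the frame of bin above 0.072 m or x of carton in the frame of bin below -0.225 m) and height (world z) of carton below 0.006 m and angle between carton's own z axis and vertical below 0.1 rad and linear speed of carton below 0.02 m/s); the robot touches nothing.
It fails at once if the lid slammed (it fell faster than 2 rad/s) (velocity of joint bin_lid below -2 rad/s).
It fails at once if the carton was lifted (height (world z) of carton above 0.02 m).
It fails at once if the carton was tipped up (angle between carton's own z axis and vertical above 0.35 rad).
It fails at once if a bystander was moved (distance of any of jar, motor, tape_roll, white_box, parts_bin_a, parts_bin_b, screwdriver from where it was at the start of the episode above 0.03 m).
It fails at once if a bystander was knocked over (angle between any of jar, motor, white_box's own z axis and vertical above 0.5 rad).
It also fails if it takes over 61 s, if anything falls off the work surface, if the arm or the gripper's body presses on something with over 40 N, if the wrist force passes 120 N, or if a joint passes its speed limit or range.

ROBOT

A 7-joint arm with a two-finger parallel gripper is mounted at the origin on the work surface. World frame = base frame: x ahead of the robot, y to its left, z up, the work surface at z = 0. Lengths are in m, angles in rad, forces in N, time in s.
With the tool pointing down it reaches from about 0.35 to 0.9 m from the base axis. Payload 8.1 kg.
Tool frame: the origin (TCP) lies midway between the tips of the shut fingers; the grasp point (between the pads) lies 19 mm behind it; z points along the fingers, y is the direction in which the jaws open and shut (so a half turn about z gives the same grasp; the last joint's range is limited). The gripper opens to 92 mm and grips with 3 to 60 N. Pads are 19 mm wide; open, the fingers measure 130 mm over their backs; the gripper's body (75 mm by 190 mm) begins 47 mm behind the grasp point.
Start: joints at [-1.269, 0.434, 0.025, 1.573, -0.012, 1.134, -0.075], TCP at [0.246, 0.574, 0.227] pointing down, gripper open.
Joint ranges: [-2.62, 2.62], [-0.44, 2.09], [-1.27, 1.32], [0.08, 2.57], [-1.32, 4.46], [0.12, 2], [-2.74, 2.74]. Speed limits (rad/s): [2.22, 2.22, 3.01, 3.01, 3.14, 3.14, 3.14].

INTERFACE

Orientations are given as a rotation vector (axis times angle).
In Python, from cell import observe, get_image, ticket gives the robot as it stands.
- The arm moves only by the shell command python3 -m jog 'ROWS' [OPENING] [FORCE]. ROWS is JSON, a list of rows, each a list of 4 numbers: the shift along the tool's x, y, z in m, then the turn about the tool's z in rad. In form: [[x, y, z, twist], ...]. A call has 1 to 8 rows; each row shifts and turns the pose as measured when the row begins, along the tool's axes as they then stand; what a row does not reach is not made up. A row lasts 1/10 s, in which the tool goes at most 50 mm and 8.59 degrees, less where a joint would pass 70% of its speed; a pose out of reach is approached as far as the arm can. A call is refused whole if a number of a shift passes 0.05 or a number of a turn 0.15, either way. A call with a gripper value outside its range is refused whole. OPENING is the gripper's target within -1 to 1 (shut at 1, half-way at 0, fully open at -1), set as the call begins (- or left out, the last holds). The fingers move at their own pace and stop on an object; FORCE is the grip in N (left out, the last holds). Time passes only in rows, so rows that do not move let the fingers close. It gives the time, the measured TCP pose, the force and the opening at its end, in the units of the state.
- observe(): the state, without advancing time (a new reading comes with each control period).
- get_image(name): name is "scene" or "side" or "wrist"; returns a dict with "img" (420x560x3 uint8, red, green, blue), "intrinsics" (3x3 intrinsics, pixels), "D" ([k1, k2, p1, p2, k3] as OpenCV has them; the pictures are not rectified), "rvec" (rotation vector, rad) and "tvec" (3), from world to camera coordinates, as OpenCV has them. Camera axes: x right, y down, z forward; pixel columns grow to the right and rows downward; lengths in m; the calibration is good to about 2 mm. A picture is of the moment at which its call begins. There is no depth.
- ticket.sign_off(): hands the job in, once; it reports no verdict.
The state is a dict: "clock": time; "joints": joint angles; "dq": joint speeds; "joint_efforts": joint torques, N m; "position": TCP position; "ee_rot": TCP orientation; "force": force on the tool from outside, world axes, zero at the start; "ft_torque": the same for the moment, N m; "width": opening from 0.0 (shut) to 1.0 (fully open).
Only numpy, scipy, OpenCV 4.12 (cv2) and the standard library are available. Lean on these libraries where they do the work, as an engineer would, in place of code of your own. Each camera call takes 0.05 s, during which the arm holds its last target. There are 200 camera calls.

## Working session

There is one attempt and no reset: what is moved stays moved. The work goes in short steps, Python scripts to look and compute and a shell command to move; the robot and the scene stay as the last step left them, time stands still between calls to the robot, and variables do not carry over. Pictures are saved under pics/ and viewed, about 8 in all and at most 12, crops included, and the job is handed in when it is done.

```bash
mkdir -p pics; cat > h.py <<'E'
import cv2,numpy as np
from cell import observe,get_image,ticket
def ray(c,uv):
    p=cv2.undistortPoints(np.array([[uv]],float),np.array(c['intrinsics']),np.array(c['D'],float))[0,0]
    R=cv2.Rodrigues(np.array(c['rvec'],float))[0];t=np.array(c['tvec'],float).ravel()
    return -R.T@t,R.T@np.array([p[0],p[1],1.])
def plane(c,uv,z):
    o,d=ray(c,uv);return o+d*(z-o[2])/d[2]
def proj(c,P):
    return cv2.projectPoints(np.array(P,float).reshape(-1,3),np.array(c['rvec'],float),np.array(c['tvec'],float),np.array(c['intrinsics']),np.array(c['D'],float))[0].reshape(-1,2)
def save(c,n,s=1):
    cv2.imwrite('pics/'+n,cv2.cvtColor(c['img'],cv2.COLOR_RGB2BGR))
E
python3 - <<'E'
from h import *
import pickle
for n in('scene','side'):
    c=get_image(n);save(c,n+'0.png');pickle.dump(c,open(n+'0.pkl','wb'));print(n,ray(c,(280,210)))
s=observe();print({k:np.round(v,3).tolist() for k,v in s.items()})
E
```

```text
scene (array([1.18689589, 0.64465711, 0.9239061 ]), array([-0.53422334, -0.55486942, -0.63807744]))
side (array([ 0.41147698, -0.97153852,  0.88585657]), array([ 0.10776963,  0.8008991 , -0.58919758]))
{'clock': 0.1, 'joints': [-1.269, 0.435, 0.025, 1.574, -0.012, 1.134, -0.075], 'dq': [-0.0, -0.002, 0.001, -0.004, 0.001, -0.001, -0.0], 'joint_efforts': [0.003, -66.913, 0.988, -31.515, -0.061, 0.037, 0.0], 'position': [0.246, 0.574, 0.226], 'ee_rot': [-0.632, -3.077, 0.002], 'force': [-0.413, -0.543, 0.39], 'ft_torque': [0.048, 0.023, -0.034], 'width': 1.001}
```

View pics/scene0.png

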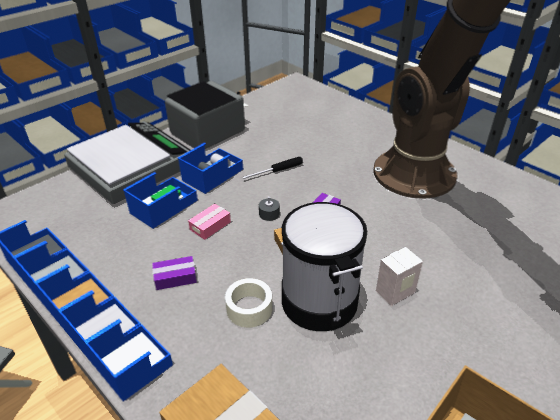

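View pics/side0.png

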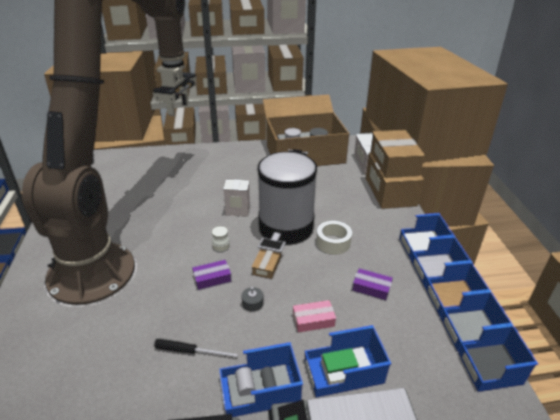

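The scene view looks from behind the bin, which hides the pedal. The side view shows the pedal at about (273,241), the brown carton at (266,261), the motor at (252,297), the jar at (220,238), and the tape at (334,237). Next I'll enlarge the side view to measure from it.

```bash
python3 - <<'E'
from h import *
import pickle
c=pickle.load(open('side0.pkl','rb'))
im=cv2.cvtColor(c['img'],cv2.COLOR_RGB2BGR)[150:320,180:380]
cv2.imwrite('pics/crop0.png',cv2.resize(im,None,fx=4,fy=3.5,interpolation=cv2.INTER_CUBIC)) 
hsv=cv2.cvtColor(c['img'],cv2.COLOR_RGB2HSV)
m=cv2.inRange(hsv,(8,70,60),(25,255,255));m[:225]=0;m[300:]=0;m[:,:230]=0;m[:,310:]=0
n,l,st,ce=cv2.connectedComponentsWithStats(m);print(st[1:],ce[1:])
k=(l==1+np.argmax(st[1:,4]))
ys,xs=np.nonzero(k);print(cv2.boxPoints(cv2.minAreaRect(np.c_[xs,ys].astype(np.float32))))
for n,uv,z in [('rimL',(259,172),.213),('rimR',(316,172),.213),('baseL',(259,222),.0),('baseR',(315,225),0),('basefront',(287,240),0),('ped',(273,241),.05),('motortop',(252,291),.06),('motor_base',(252,308),0),('jarcap',(220,232),.062),('tape',(334,231),.048),('whitebox top',(237,186),.105)]:
    print(n,plane(c,uv,z).round(3))
E
```

```text
[[252 250  14  25 141]
 [265 252  16  26 212]] [[257.82978723 260.5177305 ]
 [272.28773585 263.95283019]]
[[262.22415 274.81036]
 [272.72415 250.31036]
 [281.05173 253.87933]
 [270.55173 278.37933]]
rimL [0.498 0.133 0.213]
rimR [0.661 0.114 0.213]
baseL [0.498 0.176 0.   ]
baseR [0.674 0.139 0.   ]
basefront [ 0.575  0.076 -0.   ]
ped [0.525 0.017 0.05 ]
motortop [ 0.449 -0.182  0.06 ]
motor_base [ 0.447 -0.185  0.   ]
jarcap [0.375 0.061 0.062]
tape [0.711 0.044 0.048]
whitebox top [0.435 0.234 0.105]
```

View pics/crop0.png

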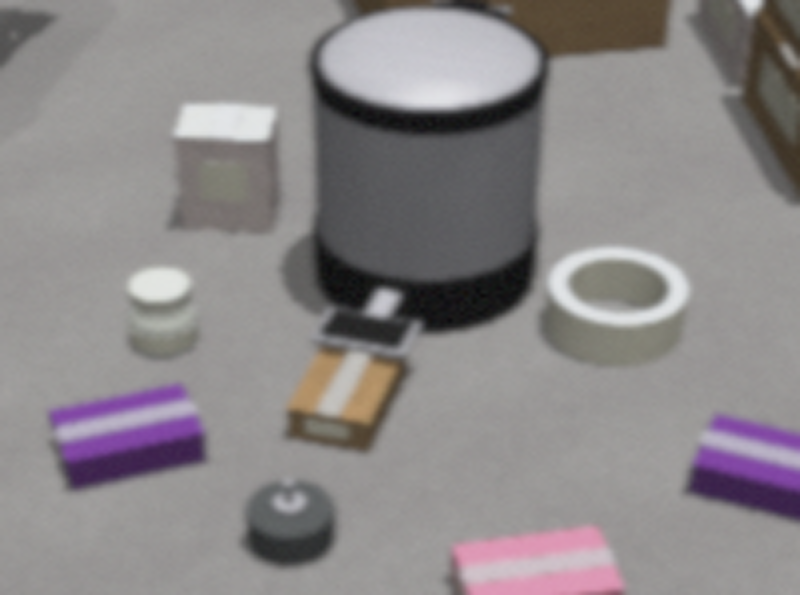

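```bash
python3 - <<'E'
from h import *
import pickle
c=pickle.load(open('side0.pkl','rb'));s=pickle.load(open('scene0.pkl','rb'))
f=lambda u,v,z:plane(c,(180+(u+.5)/4-.5,150+(v+.5)/3.5-.5),z)
ped=[f(330,312,.05),f(420,322,.05),f(408,353,.05),f(318,342,.05)];P=np.mean(ped,0)
print('ped',np.round(ped,3),P.round(3),[np.linalg.norm(ped[i]-ped[i-1]).round(3) for i in range(4)])
car=[f(290,408,.034),f(375,418,.034),f(405,360,.034),f(320,348,.034),f(290,436,0),f(370,448,0)]
print('car',np.round(car,3),np.linalg.norm(car[1]-car[0]))
def tang(l,r,z,rad,cam):
    o=cam[0][:2];a=l[:2]-o;b=r[:2]-o;a/=np.linalg.norm(a);b/=np.linalg.norm(b)
    h=np.arccos(a@b)/2;m=a+b;m/=np.linalg.norm(m);return o+m*rad/np.sin(h)
cs=ray(c,(0,0))
print('bin rim',tang(f(311,65,.213),f(547,65,.213),0,.0865,cs),'base',tang(f(317,275,.0),f(536,272,0),0,.088,cs))
ss=ray(s,(0,0))
print('scene rim',tang(plane(s,(283,232),.213),plane(s,(366,235),.213),0,.0865,ss),'base',tang(plane(s,(282,290),.03),plane(s,(360,292),.03),0,.088,ss))
# body of bin: rim mean midpoint by proj
for b in [(.5756,.157),(.585,.15)]:
    print(proj(s,[(*b,.239),(*b,0)]).round(1),proj(c,[(*b,.239),(*b,0)]).round(1))
print('motor',plane(s,(269,207),.055),f(290,495,.055),'jar',f(160,285,.062),'tape',f(618,290,.048))
print('purple near',f(50,410,.034),f(185,387,.034),f(205,430,.034),f(70,455,.034))
E
```

```text
ped [[ 0.495  0.03   0.05 ]
 [ 0.558  0.01   0.05 ]
 [ 0.544 -0.027  0.05 ]
 [ 0.483 -0.006  0.05 ]] [0.52  0.002 0.05 ] [np.float64(0.039), np.float64(0.066), np.float64(0.04), np.float64(0.065)]
car [[ 0.458 -0.064  0.034]
 [ 0.515 -0.082  0.034]
 [ 0.544 -0.017  0.034]
 [ 0.485  0.005  0.034]
 [ 0.457 -0.061  0.   ]
 [ 0.511 -0.081  0.   ]] 0.05941724205550924
bin rim [0.58277891 0.16007457] base [0.58394928 0.15640486]
scene rim [0.56024272 0.1270629 ] base [0.57278526 0.13827045]
[[331.3 226.1]
 [325.3 304.3]] [[284.7 158.4]
 [283.7 223.8]]
[[325.6 226.6]
 [320.2 304.9]] [[288.3 159.4]
 [286.9 224.9]]
motor [ 0.471455   -0.14024175  0.055     ] [ 0.44955626 -0.17751442  0.055     ] jar [0.37399768 0.06548994 0.062     ] tape [0.70951792 0.03654375 0.048     ]
purple near [ 0.29415124 -0.0475774   0.034     ] [ 0.38717715 -0.03151881  0.034     ] [ 0.39895339 -0.08224176  0.034     ] [ 0.30861688 -0.09918484  0.034     ]
```

```bash
python3 -m jog '[[0,0,-0.04,0],[0,0,-0.04,0],[-0.02,-0.02,-0.03,0],[-0.033,-0.036,0,0],[-0.033,-0.036,0,0],[-0.033,-0.036,0,0],[-0.033,-0.036,0,0],[-0.033,-0.036,0,0]]' 1
python3 -m jog '[[-0.033,-0.036,0,0],[-0.033,-0.036,0,0],[-0.033,-0.036,0,0],[-0.033,-0.036,0,0],[-0.033,-0.036,0,0],[-0.033,-0.036,0,0],[-0.033,-0.036,0,0]]'
```

```text
clock: 0.9
position: [0.3356, 0.3147, 0.3365]
ee_rot: [-0.613, -3.078, 0.013]
force: [0.7, 0.5, -0.4]
width: 0.354
clock: 1.6
position: [0.4507, -0.0156, 0.3377]
ee_rot: [-0.612, -3.078, 0.01]
force: [1.2, 0.1, -0.6]
width: 0.002
```

```bash
python3 -m jog '[[-0.01,-0.03,0,0],[0,-0.02,0,0],[0,0,0,0]]'; python3 - <<'E'
from h import *
import pickle
c=get_image('wrist');save(c,'w1.png');pickle.dump(c,open('w1.pkl','wb'));s=observe();print(s['position'],s['ee_rot'],ray(c,(280,210)))
E
```

```text
clock: 1.9
position: [0.4405, -0.0754, 0.3378]
ee_rot: [-0.63, -3.074, 0.014]
force: [0.2, 1.3, -0.3]
width: 0.003
[ 0.44093391 -0.07382932  0.33769428] [-0.62711661 -3.07482724  0.01375134] (array([ 0.37269784, -0.04488804,  0.49631071]), array([ 0.25370167, -0.09790275, -0.9625255 ]))
```

View pics/w1.png

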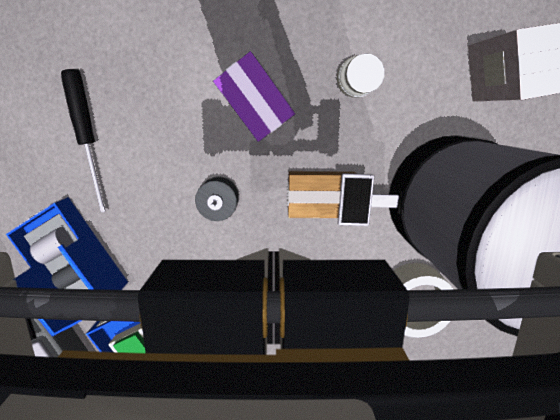

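The wrist view shows the tread at about (357,200), the carton's outer end at x=288 and y=174–218, the motor at (216,199), the jar cap at (361,74), and the tape partly hidden. Next I'll measure the carton and tread with masks.

```bash
python3 - <<'E'
from h import *
import pickle
c=pickle.load(open('w1.pkl','rb'));g=c['img'];hsv=cv2.cvtColor(g,cv2.COLOR_RGB2HSV)
def roi(m,x0,x1,y0,y1):
    o=np.zeros_like(m);o[y0:y1,x0:x1]=m[y0:y1,x0:x1];return o
m=roi(cv2.inRange(hsv,(8,80,80),(25,255,255)),270,350,160,235)
ys,xs=np.nonzero(m);cb=cv2.boxPoints(cv2.minAreaRect(np.c_[xs,ys].astype(np.float32)));
C=np.array([plane(c,p,.034) for p in cb]);print('carton px',cb.round(1).tolist(),C.round(3).tolist())
m=roi(cv2.inRange(g,(0,0,0),(45,45,45)),338,376,168,230)
n,l,st,ce=cv2.connectedComponentsWithStats(m);k=1+np.argmax(st[1:,4]);ys,xs=np.nonzero(l==k)
tb=cv2.boxPoints(cv2.minAreaRect(np.c_[xs,ys].astype(np.float32)));T=np.array([plane(c,p,.05) for p in tb]);P=T.mean(0)
print('rubber',tb.round(1).tolist(),P.round(4),[np.linalg.norm(T[i]-T[i-1]).round(3) for i in range(4)])
e=[T[i]-T[i-1] for i in range(4)];w=max(e,key=lambda v:np.linalg.norm(v));bx=np.array([w[1],-w[0]])/np.linalg.norm(w[:2]);bx*=np.sign(bx[1])
by=np.array([-bx[1],bx[0]]);B=P[:2]+.146*bx;print('yaw deg',np.degrees(np.arctan2(bx[1],bx[0])),'bin',B.round(4))
fr=lambda q:np.array([(q[:2]-B)@bx,(q[:2]-B)@by]).round(4)
print('carton in bin',[fr(q).tolist() for q in C])
E2=[plane(c,p,.05) for p in [(344,175),(374.5,176),(370,225.5),(340,224)]];print('tread outer',[fr(q).tolist() for q in E2])
for n,p,z in [('motor',(217,199),.04),('jar',(362,74),.062),('lever end',(398,201),.048),('pp',(263,140),.034),('pp',(294,120),.034),('baseleft',(391,185),.03)]: print(n,plane(c,p,z).round(3),fr(plane(c,p,z)))
s=pickle.load(open('side0.pkl','rb'))
for n,p in [('pink',(294,303)),('pink',(332,301)),('pink',(296,317)),]: print(n,fr(plane(s,p,.034)))
print('tape',fr(plane(s,(334,231),.048)))
p,r=np.array(observe()['position']),cv2.Rodrigues(np.array(observe()['ee_rot'],float))[0]
print('tcp',fr(p),'tool x,y in bin',(bx@r[:2,0]).round(3),(by@r[:2,0]).round(3),r[:,2].round(3))
np.savez('bin.npz',B=B,bx=bx)
E
```

```text
carton px [[288.0, 175.0], [340.0, 175.0], [340.0, 217.0], [288.0, 217.0]] [[0.454, -0.063, 0.034], [0.481, 0.001, 0.034], [0.536, -0.019, 0.034], [0.508, -0.086, 0.034]]
rubber [[341.70001220703125, 221.0], [345.3999938964844, 176.89999389648438], [370.70001220703125, 179.10000610351562], [366.8999938964844, 223.10000610351562]] [0.5175 0.0073 0.05  ] [np.float64(0.034), np.float64(0.06), np.float64(0.033), np.float64(0.06)]
yaw deg 66.29244686786038 bin [0.5762 0.141 ]
carton in bin [[-0.2361, 0.0298], [-0.1665, 0.0307], [-0.1629, -0.0279], [-0.2348, -0.0288]]
tread outer [[-0.1643, 0.0336], [-0.1245, 0.0329], [-0.1246, -0.0346], [-0.1654, -0.0329]]
motor [ 0.446 -0.163  0.04 ] [-0.3312 -0.0028]
jar [0.372 0.064 0.062] [-0.1522  0.1565]
lever end [0.541 0.059 0.048] [-0.0894 -0.0006]
pp [ 0.399 -0.075  0.034] [-0.2696  0.0756]
pp [ 0.391 -0.029  0.034] [-0.2298  0.1015]
baseleft [0.522 0.061 0.03 ] [-0.0949  0.0173]
pink [-0.3321 -0.119 ]
pink [-0.298  -0.2094]
pink [-0.3746 -0.1355]
tape [-0.0351 -0.1624]
tcp [-0.251   0.0375] tool x,y in bin -0.011 1.0 [-0.005 -0.008 -1.   ]
```

```bash
python3 -m jog '[[0.013,0.026,0,0],[0.013,0.026,0,0],[0,0,0.045,0],[0,0,0.045,0],[0,0,0.045,0],[0,0,0.045,0],[0,0,0.04,0],[0,0,0,0]]'
cat > st.py <<'E'
from h import *
d=np.load('bin.npz');B,bx=d['B'],d['bx'];by=np.array([-bx[1],bx[0]])
s=observe();p=np.array(s['position']);r=cv2.Rodrigues(np.array(s['ee_rot'],float))[0]
print('t',s['clock'],'bin xyz',((p[:2]-B)@bx).round(4),((p[:2]-B)@by).round(4),p[2].round(4),'yaw err of tool x to bin y deg',np.degrees(np.arctan2(bx@r[:2,0],by@r[:2,0])).round(2),'tool z',r[:,2].round(3),'F',np.round(s['force'],1))
E
python3 st.py
```

```text
clock: 2.75
position: [0.439, -0.0027, 0.1111]
ee_rot: [0.605, 3.082, -0.004]
force: [-0.8, -0.1, 0.3]
width: 0.006
t 2.75 bin xyz -0.1867 0.0678 0.1111 yaw err of tool x to bin y deg -1.5 tool z [ 0.    -0.003 -1.   ] F [-0.8 -0.1  0.3]
```

```bash
python3 -m jog '[[-0.004,-0.013,0,0],[0,0,0.04,0],[0,0,0.035,0],[0,0,0.02,0],[0,0,0,0]]'; python3 st.py
```

```text
clock: 3.25
position: [0.4444, -0.01, 0.0199]
ee_rot: [0.592, 3.079, 0.006]
force: [-1.1, 0.5, 0.8]
width: 0.004
t 3.25 bin xyz -0.1912 0.06 0.0199 yaw err of tool x to bin y deg -1.95 tool z [ 0.007  0.003 -1.   ] F [-1.1  0.5  0.8]
```

```bash
python3 -m jog '[[0,-0.009,0.006,0.03],[0,0,0,0]]'; python3 st.py; python3 -m jog '[[-0.008,0,0,0],[-0.008,0,0,0],[-0.008,0,0,0],[-0.008,0,0,0],[-0.008,0,0,0]]'; python3 st.py
```

```text
clock: 3.45
position: [0.4431, -0.0175, 0.0162]
ee_rot: [0.638, 3.066, 0.01]
force: [-0.3, -0.7, -0.4]
width: 0.003
t 3.45 bin xyz -0.1986 0.0581 0.0162 yaw err of tool x to bin y deg -0.18 tool z [ 0.011  0.004 -1.   ] F [-0.3 -0.7 -0.4]
clock: 3.95
position: [0.4837, -0.0338, 0.0198]
ee_rot: [0.636, 3.064, 0.014]
force: [-1.6, 0.2, -0.7]
width: 0.004
t 3.95 bin xyz -0.1972 0.0144 0.0198 yaw err of tool x to bin y deg -0.24 tool z [ 0.014  0.006 -1.   ] F [-1.6  0.2 -0.7]
```

```bash
python3 -m jog '[[-0.008,0,0.002,0],[-0.008,-0.001,0.002,0],[-0.008,0,0.001,0],[-0.008,-0.001,0,0],[-0.008,0,0,0],[-0.008,-0.001,0,0]]'; python3 st.py; python3 -m jog '[[-0.008,0,0,0],[-0.008,0,0,0],[-0.004,0,0,0],[0,0,0,0]]'; python3 st.py
```

```text
clock: 4.55
position: [0.5295, -0.0571, 0.0142]
ee_rot: [0.636, 3.067, 0.014]
force: [-2.8, 1.6, 1.7]
width: 0.003
t 4.55 bin xyz -0.2001 -0.0369 0.0142 yaw err of tool x to bin y deg -0.26 tool z [ 0.011  0.007 -1.   ] F [-2.8  1.6  1.7]
clock: 4.95
position: [0.5513, -0.067, 0.0144]
ee_rot: [0.637, 3.065, 0.013]
force: [-1.9, 0.6, 0.8]
width: 0.001
t 4.95 bin xyz -0.2004 -0.0608 0.0144 yaw err of tool x to bin y deg -0.21 tool z [ 0.013  0.006 -1.   ] F [-1.9  0.6  0.8]
```

```bash
python3 -m jog '[[0.012,-0.002,0,0],[0.03,-0.005,-0.02,0],[0,-0.01,-0.045,0],[0,-0.005,-0.045,0],[0,0,-0.045,0],[0,0,-0.045,0],[0,0,-0.04,0],[0,0,0,0]]'; python3 st.py; python3 - <<'E'
from h import *
import pickle
for n in('side','wrist'):
    c=get_image(n);pickle.dump(c,open(n+'2.pkl','wb'));save(c,n+'2.png')
s=pickle.load(open('side2.pkl','rb'))
cv2.imwrite('pics/crop2.png',cv2.resize(cv2.cvtColor(s['img'],cv2.COLOR_RGB2BGR)[150:320,200:400],None,fx=4,fy=3.5,interpolation=cv2.INTER_CUBIC))
E
```

```text
clock: 5.75
position: [0.4911, -0.0706, 0.2601]
ee_rot: [0.638, 3.068, 0.016]
force: [0.4, 0.5, -0.0]
width: 0.004
t 5.75 bin xyz -0.2279 -0.0072 0.2601 yaw err of tool x to bin y deg -0.2 tool z [ 0.009  0.009 -1.   ] F [ 0.4  0.5 -0. ]
```

View pics/crop2.png

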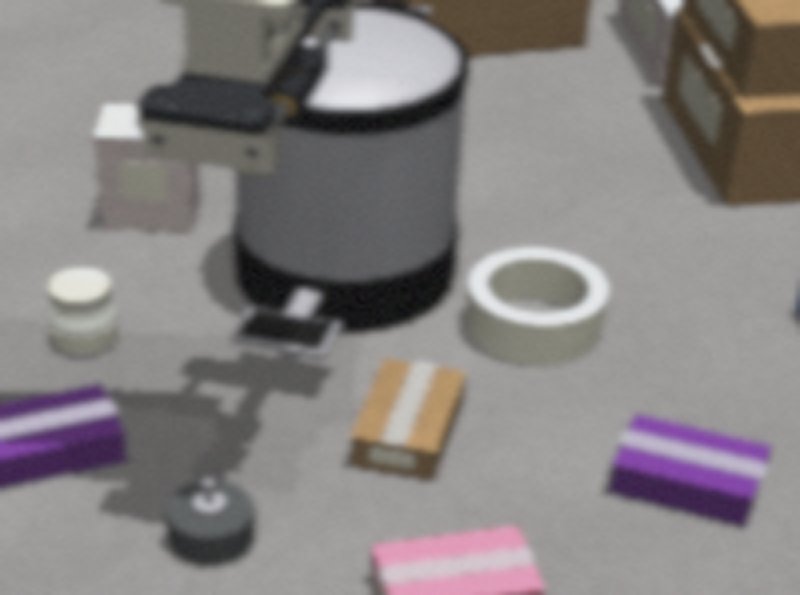

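```bash
python3 - <<'E'
from h import *
import pickle
s=pickle.load(open('side2.pkl','rb'));d=np.load('bin.npz');B,bx=d['B'],d['bx'];by=np.array([-bx[1],bx[0]])
for u,v in [(380,360),(465,372),(437,450),(353,437)]:
    q=plane(s,(200+u/4,150+v/3.5),.034);print(((q[:2]-B)@bx).round(3),((q[:2]-B)@by).round(3))
print(np.round(observe()['joints'],3))
E
python3 -m jog '[[0,0,0,-0.145],[0,0,0,-0.145],[0,0,0,-0.145],[0,0,0,-0.145],[0,0,0,-0.145],[0,0,0,-0.145],[0,0,0,-0.145],[0,0,0,-0.145]]'; python3 st.py
```

```text
-0.148 -0.073
-0.145 -0.134
-0.237 -0.136
-0.239 -0.078
[-0.396  0.197  0.525  1.874 -0.12   1.098  1.337]
clock: 6.65
position: [0.4777, -0.0667, 0.2415]
ee_rot: [1.2, -2.888, -0.027]
force: [-0.9, 0.3, -0.8]
width: 0.003
t 6.65 bin xyz -0.2298 0.0066 0.2415 yaw err of tool x to bin y deg -68.85 tool z [-0.02  0.01 -1.  ] F [-0.9  0.3 -0.8]
```

```bash
python3 -m jog '[[0,0,0,-0.145],[0,0,0,-0.145],[0,0,0,-0.08],[-0.025,0,0,0],[-0.025,0,0,0],[-0.01,0,0,0],[0,0,0,0]]'; python3 st.py
```

```text
clock: 7.35
position: [0.4935, -0.0162, 0.2276]
ee_rot: [1.65, -2.636, -0.053]
force: [-0.6, 0.5, 0.4]
width: 0.003
t 7.35 bin xyz -0.1771 0.0125 0.2276 yaw err of tool x to bin y deg -87.8 tool z [-0.044  0.012 -0.999] F [-0.6  0.5  0.4]
```

```bash
python3 -m jog '[[-0.012,-0.01,0,-0.02],[-0.012,-0.01,0,-0.02],[0,0,0.04,0],[0,0,0.04,0],[0,0,0.03,0],[0,0,0,0]]'; python3 st.py; python3 - <<'E'
from h import *
import pickle
c=get_image('side');save(c,'s3.png')
cv2.imwrite('pics/crop3.png',cv2.resize(cv2.cvtColor(c['img'],cv2.COLOR_RGB2BGR)[50:290,160:400],None,fx=3,fy=2.5,interpolation=cv2.INTER_CUBIC))
E
```

```text
clock: 7.95
position: [0.5222, -0.0003, 0.1125]
ee_rot: [1.717, -2.597, -0.049]
force: [-0.7, 0.4, 0.4]
width: 0.002
t 7.95 bin xyz -0.151 -0.0074 0.1125 yaw err of tool x to bin y deg -90.65 tool z [-0.041  0.011 -0.999] F [-0.7  0.4  0.4]
```

View pics/crop3.png

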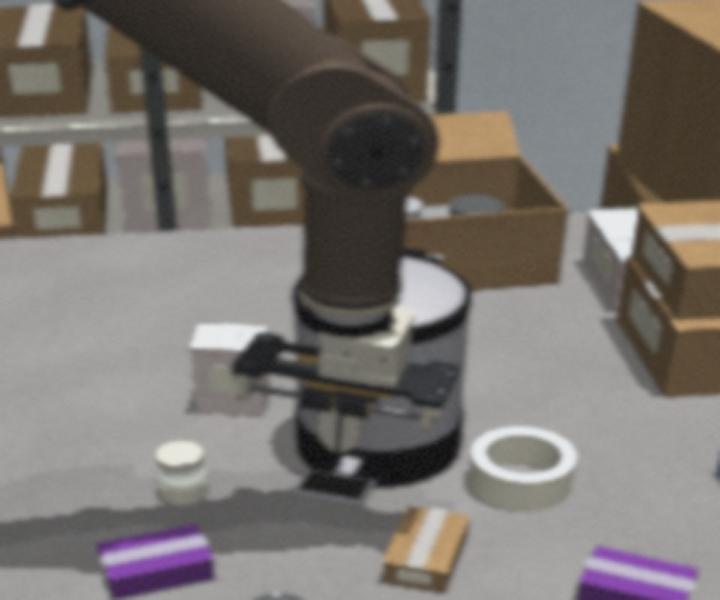

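The carton now lies clear at bin frame (-0.192, -0.105). The hand is above the pedal, with the wrist tube just in front of the bin. I'll shift a few mm outward for margin before descending.

```bash
python3 -m jog '[[0.005,0.006,0.02,0],[0,0,0.02,0],[0,0,0.006,0],[0,0,0,0]]'; python3 st.py; python3 -m jog '[[0,0,0.006,0],[0,0,0.006,0],[0,0,0.006,0]]'; python3 st.py
```

```text
clock: 8.4
position: [0.5209, -0.0014, 0.0739]
ee_rot: [1.725, -2.604, -0.039]
force: [-0.4, -0.2, 0.6]
width: 0.006
t 8.4 bin xyz -0.1526 -0.0066 0.0739 yaw err of tool x to bin y deg -90.76 tool z [-0.029  0.011 -1.   ] F [-0.4 -0.2  0.6]
clock: 8.7
position: [0.5239, -0.001, 0.0587]
ee_rot: [1.729, -2.609, -0.034]
force: [-0.0, 0.5, -0.3]
width: 0.004
t 8.7 bin xyz -0.151 -0.0092 0.0587 yaw err of tool x to bin y deg -90.77 tool z [-0.022  0.012 -1.   ] F [-0.   0.5 -0.3]
```

```bash
python3 -m jog '[[0.005,0.008,0.004,0],[0,0,0.005,0],[0,0,0.006,0],[0,0,0.006,0]]'; python3 st.py; python3 -m jog '[[0,0,0.006,0],[0,0,0.006,0],[0,0,0.006,0]]'; python3 st.py
```

```text
clock: 9.1
position: [0.5136, -0.0025, 0.0382]
ee_rot: [1.729, -2.61, -0.033]
force: [-1.3, 1.7, 9.5]
width: 0.006
t 9.1 bin xyz -0.1565 -0.0004 0.0382 yaw err of tool x to bin y deg -90.75 tool z [-0.02   0.012 -1.   ] F [-1.3  1.7  9.5]
clock: 9.4
position: [0.5144, -0.0009, 0.021]
ee_rot: [1.733, -2.613, -0.032]
force: [-0.1, 2.7, 5.0]
width: 0.004
t 9.4 bin xyz -0.1547 -0.0005 0.021 yaw err of tool x to bin y deg -90.79 tool z [-0.016  0.013 -1.   ] F [-0.1  2.7  5. ]
```

Contact is good: 9.5 N falling to 5 N, as expected. I'll press to the stop and hold.

```bash
python3 -m jog '[[0,0,0.005,0],[0,0,0.003,0]]'; python3 st.py; python3 -m jog '[[0,0,0.001,0],[0,0,0.001,0]]'; python3 st.py; python3 - <<'E'
from h import *
c=get_image('side');cv2.imwrite('pics/crop4.png',cv2.resize(cv2.cvtColor(c['img'],cv2.COLOR_RGB2BGR)[50:290,160:400],None,fx=3,fy=2.5,interpolation=cv2.INTER_CUBIC))
E
```

```text
clock: 9.6
position: [0.5151, -0.0004, 0.0168]
ee_rot: [1.734, -2.615, -0.03]
force: [-18.3, -3.3, 71.5]
width: 0.006
t 9.6 bin xyz -0.154 -0.0009 0.0168 yaw err of tool x to bin y deg -90.8 tool z [-0.014  0.014 -1.   ] F [-18.3  -3.3  71.5]
clock: 9.8
position: [0.5147, -0.0005, 0.0187]
ee_rot: [1.734, -2.616, -0.029]
force: [-2.7, -0.5, 12.7]
width: 0.006
t 9.8 bin xyz -0.1543 -0.0006 0.0187 yaw err of tool x to bin y deg -90.79 tool z [-0.012  0.014 -1.   ] F [-2.7 -0.5 12.7]
```

View pics/crop4.png

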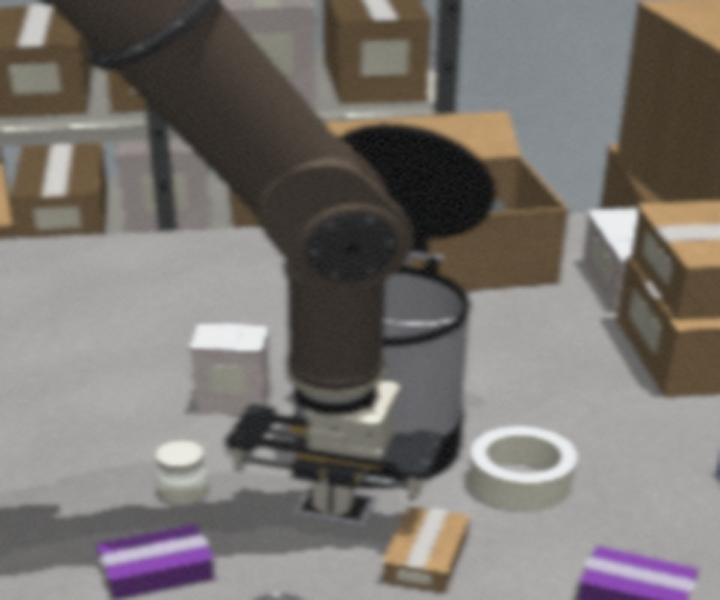

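The lid stands open behind the bin, and the pedal is at its stop (the force rose sharply there, with 71 N read at the peak). I'll hold it with light pressure.

```bash
for i in 1; do python3 -m jog '[[0,0,0.001,0],[0,0,0.001,0],[0,0,0.001,0],[0,0,0.001,0],[0,0,0.001,0],[0,0,0.001,0]]'; python3 st.py; done
```

```text
clock: 10.45
position: [0.5147, -0.0005, 0.0185]
ee_rot: [-1.734, 2.617, 0.026]
force: [-6.0, -0.4, 19.1]
width: 0.006
t 10.45 bin xyz -0.1543 -0.0006 0.0185 yaw err of tool x to bin y deg -90.76 tool z [-0.008  0.014 -1.   ] F [-6.  -0.4 19.1]
```

```bash
python3 -m jog '[[0,0,0.001,0],[0,0,0.001,0],[0,0,0.001,0],[0,0,0.001,0],[0,0,0.001,0],[0,0,0.001,0],[0,0,0.001,0],[0,0,0.001,0]]'
python3 -m jog '[[0,0,0.001,0],[0,0,0.001,0],[0,0,0.001,0],[0,0,0.001,0],[0,0,0.001,0],[0,0,0.001,0],[0,0,0.001,0],[0,0,0.001,0]]'
python3 -m jog '[[0,0,0.001,0],[0,0,0.001,0],[0,0,0.001,0],[0,0,0.001,0],[0,0,0.001,0],[0,0,0.001,0],[0,0,0.001,0],[0,0,0.001,0]]'
python3 -m jog '[[0,0,0.001,0],[0,0,0.001,0],[0,0,0.001,0],[0,0,0.001,0],[0,0,0,0],[0,0,0,0]]'; python3 st.py
```

```text
clock: 11.25
position: [0.5147, -0.0005, 0.0185]
ee_rot: [-1.731, 2.614, 0.021]
force: [-5.3, -1.0, 18.7]
width: 0.005
clock: 12.05
position: [0.5147, -0.0005, 0.0184]
ee_rot: [-1.727, 2.61, 0.017]
force: [-5.0, -0.6, 18.8]
width: 0.004
clock: 12.85
position: [0.5147, -0.0005, 0.0184]
ee_rot: [-1.724, 2.606, 0.013]
force: [-4.6, -0.2, 18.0]
width: 0.004
clock: 13.45
position: [0.5145, -0.0006, 0.0193]
ee_rot: [-1.721, 2.604, 0.01]
force: [-0.6, 0.2, 1.7]
width: 0.004
t 13.45 bin xyz -0.1544 -0.0004 0.0193 yaw err of tool x to bin y deg -90.65 tool z [ 0.013  0.017 -1.   ] F [-0.6  0.2  1.7]
```

Held for over 3 s. Now I'll ease up in small steps.

```bash
python3 -m jog '[[0,0,-0.001,0],[0,0,-0.001,0],[0,0,-0.001,0],[0,0,-0.001,0]]'; python3 st.py
```

```text
clock: 13.85
position: [0.5142, -0.0012, 0.0233]
ee_rot: [-1.721, 2.604, 0.009]
force: [-0.9, -0.3, 2.8]
width: 0.004
t 13.85 bin xyz -0.1551 -0.0004 0.0233 yaw err of tool x to bin y deg -90.62 tool z [ 0.013  0.016 -1.   ] F [-0.9 -0.3  2.8]
```

```bash
R='x'; python3 -m jog '[[0,0,-0.001,0],[0,0,-0.001,0],[0,0,-0.001,0],[0,0,-0.001,0],[0,0,-0.001,0],[0,0,-0.001,0],[0,0,-0.001,0],[0,0,-0.001,0]]'; python3 st.py; python3 -m jog '[[0,0,-0.001,0],[0,0,-0.001,0],[0,0,-0.001,0],[0,0,-0.001,0],[0,0,-0.001,0],[0,0,-0.001,0],[0,0,-0.001,0],[0,0,-0.001,0]]'; python3 st.py
```

```text
clock: 14.65
position: [0.5137, -0.0022, 0.0323]
ee_rot: [-1.72, 2.606, 0.009]
force: [-1.2, -0.9, 5.3]
width: 0.006
t 14.65 bin xyz -0.1562 -0.0004 0.0323 yaw err of tool x to bin y deg -90.58 tool z [ 0.013  0.015 -1.   ] F [-1.2 -0.9  5.3]
clock: 15.45
position: [0.5135, -0.0027, 0.0422]
ee_rot: [-1.72, 2.606, 0.008]
force: [-2.0, -1.2, 6.9]
width: 0.009
t 15.45 bin xyz -0.1568 -0.0004 0.0422 yaw err of tool x to bin y deg -90.56 tool z [ 0.013  0.015 -1.   ] F [-2.  -1.2  6.9]
```

```bash
python3 -m jog '[[0,0,-0.001,0],[0,0,-0.001,0],[0,0,-0.001,0],[0,0,-0.001,0],[0,0,-0.001,0],[0,0,-0.001,0]]'; python3 st.py;  python3 -m jog '[[0,0,-0.001,0],[0,0,-0.001,0],[0,0,-0.001,0]]'; python3 st.py
```

```text
clock: 16.05
position: [0.5135, -0.0028, 0.0501]
ee_rot: [-1.72, 2.605, 0.008]
force: [-1.5, -0.8, 7.3]
width: 0.005
t 16.05 bin xyz -0.1568 -0.0004 0.0501 yaw err of tool x to bin y deg -90.57 tool z [ 0.014  0.015 -1.   ] F [-1.5 -0.8  7.3]
clock: 16.35
position: [0.5132, -0.0022, 0.053]
ee_rot: [-1.721, 2.605, 0.009]
force: [-0.9, -0.1, -0.6]
width: 0.005
t 16.35 bin xyz -0.1564 0.0001 0.053 yaw err of tool x to bin y deg -90.6 tool z [ 0.013  0.016 -1.   ] F [-0.9 -0.1 -0.6]
```

The lid is down and the contact force has gone. I'll lift away, moving outward, and check.

```bash
python3 -m jog '[[0,0,-0.003,0],[0,0,-0.006,0],[0,0,-0.02,0],[0.005,0,-0.035,0],[0.005,0,-0.04,0],[0.01,0,-0.04,0],[0.02,0,-0.04,0],[0.02,0,-0.03,0]]'; python3 -m jog '[[0.02,0.03,-0.02,0],[0.02,0.03,0,0],[0,0,0,0],[0,0,0,0]]'; python3 st.py; python3 - <<'E'
from h import *
c=get_image('side');w=get_image('wrist')
a=cv2.resize(c['img'][110:320,180:400],(420,400));b=cv2.resize(w['img'],(380,285));o=np.zeros((400,800,3),np.uint8);o[:,:420]=a;o[:285,420:]=b
cv2.imwrite('pics/fin.png',o[:,:,::-1])
E
```

```text
clock: 17.15
position: [0.4838, -0.0588, 0.2717]
ee_rot: [-1.734, 2.605, 0.016]
force: [1.0, -1.3, 0.3]
width: 0.005
clock: 17.55
position: [0.4395, -0.0724, 0.2911]
ee_rot: [-1.719, 2.607, 0.012]
force: [0.8, 0.5, 0.2]
width: 0.004
t 17.55 bin xyz -0.2504 0.0394 0.2911 yaw err of tool x to bin y deg -90.51 tool z [ 0.011  0.017 -1.   ] F [0.8 0.5 0.2]
```

View pics/fin.png

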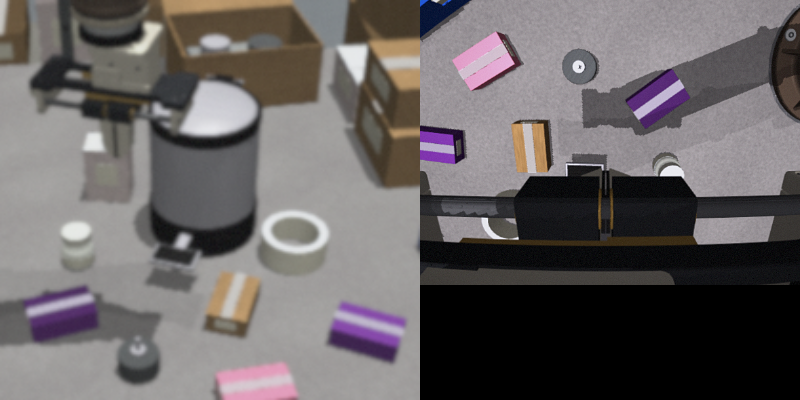

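The lid is shut, the pedal is up, the carton lies flat and clear, and the bystanders in view are where they were. The hand touches nothing, so I'm handing in.

```bash
python3 -c "
from cell import ticket
print(ticket.sign_off())"
```

```text
the job is handed in; nothing more can be done
None
```

The job is done and handed in at about 17.7 s on the robot's clock; sign-off gives no verdict.

- **Carton:** I pushed it sideways along the bench with the shut fingertips. It ended at about x = -192 mm, y = -105 mm in the bin's frame, where the limit is 72 mm to the side. It lay flat in the last pictures.
- **Lid:** I pressed the pedal to its stop and held it there for about 3.6 s. A side picture showed the lid standing up behind the bin. I then followed the pedal up over about 2.8 s at roughly 1 mm per 0.1 s until the contact force was gone.
- **Last checks:** The final side and wrist pictures show the lid shut, the pedal up and the carton clear. The bystanders in view look undisturbed, and the hand was free with about 1 N of sensor noise. The screwdriver, parts bins and white box were only partly or not at all in that last check, but the hand never went near the screwdriver or the parts bins and stayed clear of the white box.

**What was off:** when the pedal met its stop, the wrist force briefly read about 71 N, against the 120 N limit. Positions worked out from the side and scene pictures were up to about 15 mm apart for the bin, so I used the closer wrist picture. Its tread and carton sizes agreed with the given ones to within a few millimetres.

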